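Clamp down the lid of a watch pressure tester, crisscross

ROBOT

A 6-joint arm with a two-finger parallel gripper is mounted at the origin on the work surface. World frame = base frame: x ahead of the robot, y to its left, z up, the work surface at z = 0. Lengths are in mm, angles in rad, forces in N, time in s.
With the tool pointing down it reaches from about 350 to 875 mm from the base axis. Payload 4.2 kg.
Tool frame: the origin (TCP) lies midway between the tips of the shut fingers; the grasp point (between the pads) lies 19 mm behind it; z points along the fingers, y is the line along which they close (so a half turn about z gives the same grasp; the last joint's range is limited). The gripper opens to 85 mm and grips with 20 to 120 N. Pads are 22 mm wide; open, the fingers measure 114 mm over their backs; the gripper's body (76 mm by 85 mm) begins 54 mm behind the grasp point. The pads swing forward as they close: fully open they stand 13 mm farther back than shut.
Start: joints at [1.416, 0.385, 0.008, 0, -1.194, -0.259], TCP at [251.274, 572.242, 231.312] pointing down, gripper open.
Joint ranges: [-3.14, 3.14], [-1.21, 2.06], [-1.07, 1.41], [-3.16, 2.05], [-2.99, -0.16], [-3.1, 3.1]. Speed limits (rad/s): [2.79, 2.79, 3.14, 3.14, 3.14, 3.14].

INTERFACE

Orientations are given as a unit quaternion [x, y, z, w].
In Python, from cell import arm gives the robot as it stands.
- The arm moves only by the shell command python3 drive.py 'ROWS' [OPENING] [FORCE]. ROWS is a JSON list of rows, 1 to 8 of them, each of 4 numbers: dx, dy, dz in mm, then a turn about the tool's z in rad; each row is the pose to reach, as a shift and turn from the pose commanded when the command began, along the tool's axes at that moment; what a row does not reach only later rows make up. A row lasts 1/10 s, in which the tool goes at most 50 mm and 0.15 rad, less where a joint would pass 70% of its speed; a pose out of reach is approached as far as the arm can. OPENING is the finger opening in mm, set as the command begins (- or left out keeps the last). The fingers move at their own pace and stop on an object; FORCE is the grip in N (left out, the last holds). Time passes only in rows, so rows that do not move let the fingers close. It prints the time, the measured TCP pose, the force, the opening and the grip force at its end.
- arm.get_state(): the state, without advancing time (a new reading comes with each control period).
- arm.grab_frame(name): name is "scene" or "top" or "wrist"; returns a dict with "img" (480x640x3 uint8, red, green, blue), "camera_matrix" (3x3 intrinsics, pixels), "origin" and "rotation" of the camera in the world; the wrist camera has in their place "tool_from_camera" (4x4, takes a point from camera to tool coordinates, whose origin is the TCP and whose axes are the flange's). Camera axes: x right, y down, z forward; pixel columns grow to the right and rows downward; lengths in mm; the calibration is good to about 2 mm. A picture is of the moment at which its call begins: read the wrist's pose just before it. There is no depth.
- arm.hand_in(): hands the job in; it is judged then, once.
The state is a dict: "clock": time; "qpos": joint angles; "qd": joint speeds; "tau": joint torques, N m; "ee_pos": TCP position; "tool_rot": TCP orientation; "ft_force": force on the tool from outside, world axes, zero at the start; "torque": the same for the moment, N m; "finger_gap": finger opening in mm; "grip_force": force on a finger pad.
Only numpy, scipy, OpenCV 4.12 (cv2) and the standard library are available. Lean on these libraries where they do the work, as an engineer would, in place of code of your own. Each camera call takes 0.05 s, during which the arm holds its last target. There are 200 camera calls.

TASK

Tighten the four black clamp levers on the pressure tester's lid in crisscross order and in two passes: first turn each lever clockwise just to its yellow halfway mark, one opposite pair and then the other, and only when all four stand at yellow, go round crisscross again and bring each fully home to the red mark at the end of its travel, finishing an opposite pair before starting the other. Leave everything else on the bench where it stands.

Things in the scene. Friction and masses are not known exactly. Their poses are not given: they have to be found in the camera images.
- vessel: Fixed pressure-test vessel: grey drum, round aluminium lid (200 dia, top at height 74). Origin: centre of its underside on the bench, z up. Four clamp nuts stand on the lid 55 from its centre, at 45 deg (a), 135 (b), 225 (c), 315 (d) in the vessel's frame, anticlockwise from +x: a and c form one oppopoint pair, b and d the other. Only the gauge and the levers reach out past the lid.
- dome_top (a point): Top centre of the glass dome with brass rim in the middle of the lid: 66 dia, 111 above the bench, fixed.
- gauge (a point): Centre of the white face, 48 above the bench, of the fixed pressure gauge (40 dia) that stands 138 from the vessel's centre towards the vessel's -x on a brass pipe.
- lever_a (a joint): Angle of lever a about its nut's upright axis, rad: 0 fully loose, grows as it tightens, clockwise from above. Starts at 0 to 0.35; 0.85 is the middle of the yellow mark (about 0.60 to 1.10); 1.70 is the middle of the red mark; a rigid stop at 1.75. At value q it points, in the vessel's frame, at (nut's bearing + 0.85 - q). It stays where it is left.
- lever_a_axis (a point): Point on the axis of nut a at the lever bar's mid-height, 94 above the bench. Nut 28 dia, reaching up to 102. On the lid beside it, about 30 from the axis, are a yellow patch (halfway) and a red patch (fully tight); the lever lies over the patch when there. Turning resistance 0.2 N m plus 0.04 N m per rad: 5 to 8 N at 38 from the axis.
- lever_a_tip (a point): Centre of the 16 dia ball at the end of black lever a, 63 from the nut axis. The bar is 12 wide and 10 high (89 to 99 above the bench, 15 free beneath it over the lid) and spans 14 to 60 from the axis.
- lever_b (a joint): Angle of lever b about its nut's upright axis, rad: 0 fully loose, grows as it tightens, clockwise from above. Starts at 0 to 0.35; 0.85 is the middle of the yellow mark (about 0.60 to 1.10); 1.70 is the middle of the red mark; a rigid stop at 1.75. At value q it points, in the vessel's frame, at (nut's bearing + 0.85 - q). It stays where it is left.
- lever_b_axis (a point): Point on the axis of nut b at the lever bar's mid-height, 94 above the bench. Nut 28 dia, reaching up to 102. On the lid beside it, about 30 from the axis, are a yellow patch (halfway) and a red patch (fully tight); the lever lies over the patch when there. Turning resistance 0.2 N m plus 0.04 N m per rad: 5 to 8 N at 38 from the axis.
- lever_b_tip (a point): Centre of the 16 dia ball at the end of black lever b, 63 from the nut axis. The bar is 12 wide and 10 high (89 to 99 above the bench, 15 free beneath it over the lid) and spans 14 to 60 from the axis.
- lever_c (a joint): Angle of lever c about its nut's upright axis, rad: 0 fully loose, grows as it tightens, clockwise from above. Starts at 0 to 0.35; 0.85 is the middle of the yellow mark (about 0.60 to 1.10); 1.70 is the middle of the red mark; a rigid stop at 1.75. At value q it points, in the vessel's frame, at (nut's bearing + 0.85 - q). It stays where it is left.
- lever_c_axis (a point): Point on the axis of nut c at the lever bar's mid-height, 94 above the bench. Nut 28 dia, reaching up to 102. On the lid beside it, about 30 from the axis, are a yellow patch (halfway) and a red patch (fully tight); the lever lies over the patch when there. Turning resistance 0.2 N m plus 0.04 N m per rad: 5 to 8 N at 38 from the axis.
- lever_c_tip (a point): Centre of the 16 dia ball at the end of black lever c, 63 from the nut axis. The bar is 12 wide and 10 high (89 to 99 above the bench, 15 free beneath it over the lid) and spans 14 to 60 from the axis.
- lever_d (a joint): Angle of lever d about its nut's upright axis, rad: 0 fully loose, grows as it tightens, clockwise from above. Starts at 0 to 0.35; 0.85 is the middle of the yellow mark (about 0.60 to 1.10); 1.70 is the middle of the red mark; a rigid stop at 1.75. At value q it points, in the vessel's frame, at (nut's bearing + 0.85 - q). It stays where it is left.
- lever_d_axis (a point): Point on the axis of nut d at the lever bar's mid-height, 94 above the bench. Nut 28 dia, reaching up to 102. On the lid beside it, about 30 from the axis, are a yellow patch (halfway) and a red patch (fully tight); the lever lies over the patch when there. Turning resistance 0.2 N m plus 0.04 N m per rad: 5 to 8 N at 38 from the axis.
- lever_d_tip (a point): Centre of the 16 dia ball at the end of black lever d, 63 from the nut axis. The bar is 12 wide and 10 high (89 to 99 above the bench, 15 free beneath it over the lid) and spans 14 to 60 from the axis.
- oil_bottle: Bystander, loose: amber bottle, 32 dia x 118 tall, standing; sizes in mm, origin at the centre of its underside.
- spray_can: Bystander, loose: aluminium can with a blue label, 32 dia x 105 tall, standing; sizes in mm, origin at the centre of its underside.
- loupe: Bystander, loose: black and silver eyeglass loupe, 33 dia x 38 tall, standing on its wide end; sizes in mm, origin at the centre of its underside.
- cushion_cream: Bystander, loose: cream case cushion, disc 52 dia x 18; sizes in mm, origin at the centre of its underside.
- cushion_yellow: Bystander, loose: ochre case cushion, disc 52 dia x 18; sizes in mm, origin at the centre of its underside.
- driver_stand: Bystander, loose: black round stand with coloured screwdrivers, 84 dia x 135 tall; sizes in mm, origin at the centre of its underside.
- watch: Bystander, loose: gold watch head with black dial, 42 dia x 11, lying face up; sizes in mm, origin at the centre of its underside.

How it is judged (in metres and radians):
On the way, in this order (a step that is already met when the one before it is completed fails the run):
1. two opposite levers at the yellow mark, the other two still loose (((value of joint lever_a between 0.6 and 1.1 rad and value of joint lever_c between 0.6 and 1.1 rad and value of joint each of lever_b, lever_d below 0.45 rad) or (value of joint lever_b between 0.6 and 1.1 rad and value of joint lever_d between 0.6 and 1.1 rad and value of joint each of lever_a, lever_c below 0.45 rad))), for 0.1 s.
2. all four levers at the yellow mark (value of joint lever_a between 0.6 and 1.1 rad and value of joint lever_b between 0.6 and 1.1 rad and value of joint lever_c between 0.6 and 1.1 rad and value of joint lever_d between 0.6 and 1.1 rad), for 0.1 s.
3. two opposite levers fully home, the other two still at yellow (((value of joint each of lever_a, lever_c above 1.55 rad and value of joint lever_b between 0.6 and 1.1 rad and value of joint lever_d between 0.6 and 1.1 rad) or (value of joint each of lever_b, lever_d above 1.55 rad and value of joint lever_a between 0.6 and 1.1 rad and value of joint lever_c between 0.6 and 1.1 rad))), for 0.1 s.
At the end, for the whole second after the job is handed in: All four levers are at rest home: within 0.2 rad of the end stop at 1.75 (joint above 1.55), and every bystander is within 20 mm of where it started (value of joint lever_a between 1.55 and 1.8 rad and value of joint lever_b between 1.55 and 1.8 rad and value of joint lever_c between 1.55 and 1.8 rad and value of joint lever_d between 1.55 and 1.8 rad and velocity of joint each of lever_a, lever_b, lever_c, lever_d below 0.05 rad/s and distance of each of oil_bottle, spray_can, loupe, cushion_cream, cushion_yellow, driver_stand, watch from where it was at the start of the episode below 0.02 m); the robot touches nothing.
It fails at once if a lever turned past the yellow mark while another has not yet reached it ((value of joint lever_a above 1.2 rad and value of joint lever_b below 0.55 rad) or (value of joint lever_a above 1.2 rad and value of joint lever_c below 0.55 rad) or (value of joint lever_a above 1.2 rad and value of joint lever_d below 0.55 rad) or (value of joint lever_b above 1.2 rad and value of joint lever_a below 0.55 rad) or (value of joint lever_b above 1.2 rad and value of joint lever_c below 0.55 rad) or (value of joint lever_b above 1.2 rad and value of joint lever_d below 0.55 rad) or (value of joint lever_c above 1.2 rad and value of joint lever_a below 0.55 rad) or (value of joint lever_c above 1.2 rad and value of joint lever_b below 0.55 rad) or (value of joint lever_c above 1.2 rad and value of joint lever_d below 0.55 rad) or (value of joint lever_d above 1.2 rad and value of joint lever_a below 0.55 rad) or (value of joint lever_d above 1.2 rad and value of joint lever_b below 0.55 rad) or (value of joint lever_d above 1.2 rad and value of joint lever_c below 0.55 rad)).
It fails at once if two neighbouring levers tightened to yellow while the other two are loose ((value of joint each of lever_a, lever_b above 0.6 rad and value of joint each of lever_c, lever_d below 0.45 rad) or (value of joint each of lever_b, lever_c above 0.6 rad and value of joint each of lever_d, lever_a below 0.45 rad) or (value of joint each of lever_c, lever_d above 0.6 rad and value of joint each of lever_a, lever_b below 0.45 rad) or (value of joint each of lever_d, lever_a above 0.6 rad and value of joint each of lever_b, lever_c below 0.45 rad)).
It fails at once if two neighbouring levers home while the other two are not ((value of joint each of lever_a, lever_b above 1.55 rad and value of joint each of lever_c, lever_d below 1.2 rad) or (value of joint each of lever_b, lever_c above 1.55 rad and value of joint each of lever_d, lever_a below 1.2 rad) or (value of joint each of lever_c, lever_d above 1.55 rad and value of joint each of lever_a, lever_b below 1.2 rad) or (value of joint each of lever_d, lever_a above 1.55 rad and value of joint each of lever_b, lever_c below 1.2 rad)).
It fails at once if a bystander shifted or knocked over (distance of any of oil_bottle, spray_can, loupe, cushion_cream, cushion_yellow, driver_stand, watch from where it was at the start of the episode above 0.03 m or angle between any of oil_bottle, spray_can, loupe, cushion_cream, cushion_yellow, driver_stand, watch's own z axis and vertical above 0.5 rad).
It also fails if it takes over 72 s, if anything falls off the work surface, if the arm or the gripper's body presses on something with over 40 N, if the wrist force passes 120 N, or if a joint passes its speed limit or range.

## Working session

There is one attempt and no reset: what is moved stays moved. The work goes in short steps, Python scripts to look and compute and a shell command to move; the robot and the scene stay as the last step left them, time stands still between calls to the robot, and variables do not carry over. Pictures are saved under pics/ and viewed, at most 10 in all, crops included, and the job is handed in when it is done.

```bash
ls; mkdir -p pics; python3 - <<'E'
from cell import arm
import cv2
s=arm.get_state();print(s)
for n in("top","scene"):
    f=arm.grab_frame(n);cv2.imwrite(f"pics/{n}0.png",f["img"][:,:,::-1]);print(n,f["camera_matrix"],f["origin"],f["rotation"])
E
```

```text
cell.py
drive.py
pics
{'clock': 0.0, 'qpos': array([ 1.41558646e+00,  3.85559770e-01,  6.61233752e-03, -4.66997626e-04,
       -1.19397823e+00, -2.58585759e-01]), 'qd': array([ 0.00126898,  0.00078949,  0.00141989, -0.00113716, -0.00069903,
       -0.00059476]), 'tau': array([ 3.69885147e-04, -3.92292917e+01,  1.88406819e+01,  4.18634266e+00,
       -4.61142496e-03, -5.58969020e-06]), 'ee_pos': array([251.06959951, 571.72047708, 230.21910139]), 'tool_rot': array([ 9.78654611e-01, -2.05509057e-01, -1.61729193e-04,  1.07445748e-03]), 'ft_force': array([ 0.33794281, -0.26244067, -0.21576251]), 'torque': array([ 2.85880725e-02, -7.68671673e-06,  1.21648159e-02]), 'grip_force': 0.0, 'finger_gap': 85.14119303929697}
top [[611.44976344   0.         316.91777639]
 [  0.         611.44976344 234.33601165]
 [  0.           0.           1.        ]] [ 353.07071785   16.77108385 1601.8885737 ] [-0.69657199  0.71457413 -0.04586027  0.04547652]
scene [[502.53314803   0.         321.23123353]
 [  0.         502.53314803 239.63566052]
 [  0.           0.           1.        ]] [1236.56631335 -269.44676508  960.67577032] [ 0.76247918  0.54147183 -0.19995947 -0.29231826]
```

View pics/top0.png

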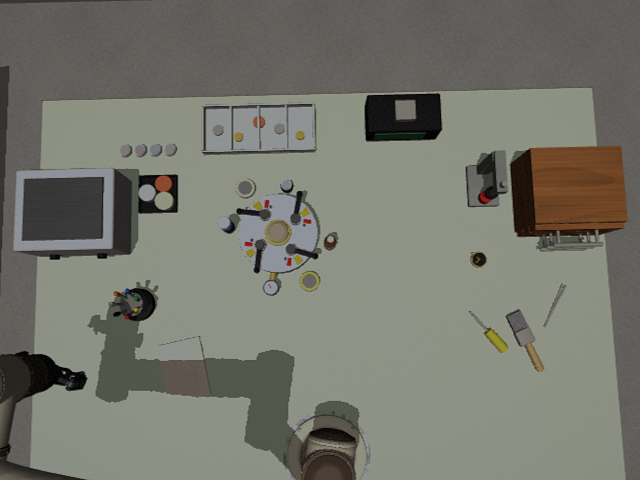

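View pics/scene0.png

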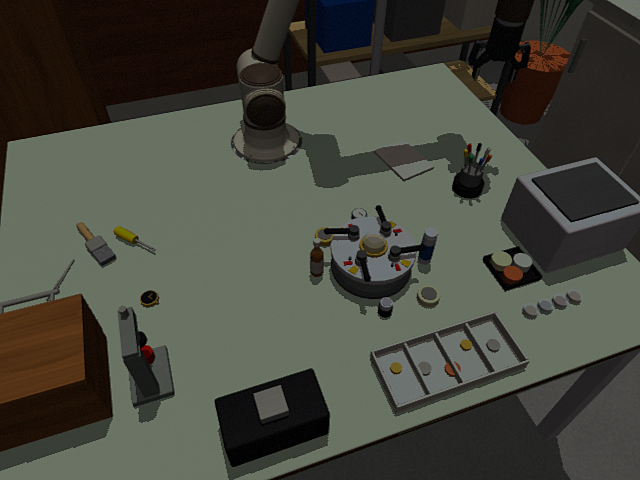

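The top view shows the lid centred near (278,232), with the gauge at (271,287). The nuts are near (265,214), (260,244), (291,250) and (296,218). The spray can is at (227,224) and the oil bottle at (330,241). The scene view agrees. Next I measure these from the top view.

```bash
cat > h.py <<'E'
import numpy as np, cv2
from scipy.spatial.transform import Rotation as R
from cell import arm
def cam(name):
    s=arm.get_state(); f=arm.grab_frame(name)
    if name=="wrist":
        T=np.array(f["tool_from_camera"]); Rt=R.from_quat(s["tool_rot"]).as_matrix()
        Rm=Rt@T[:3,:3]; o=Rt@T[:3,3]+s["ee_pos"]
    else: Rm=np.array(f["rotation"]); Rm=R.from_quat(Rm).as_matrix() if Rm.size==4 else Rm; o=np.array(f["origin"])
    return f["img"],np.array(f["camera_matrix"]),Rm,o
def ray(c,uv,z):
    img,K,Rm,o=c; d=Rm@np.linalg.solve(K,[uv[0],uv[1],1.0]); return o+d*(z-o[2])/d[2]
def proj(c,p):
    img,K,Rm,o=c; q=K@(Rm.T@(np.array(p,float)-o)); return q[:2]/q[2]
E
python3 - <<'E'
from h import *
c=cam("top")
for n,uv,z in [("lid",(278,232),74),("gauge",(271,287),48),("a",(265,214),102),("b",(260,244),102),("c",(291,250),102),("d",(296,218),102),("can",(227,224),80),("bottle",(330,241),80),("loupe",(287,186),38),("stand",(140,304),60)]: print(n,ray(c,uv,z).round(1))
im=c[0][160:310,190:350,::-1]; cv2.imwrite("pics/crop0.png",cv2.resize(im,None,fx=4,fy=4,interpolation=cv2.INTER_CUBIC))
s=arm.get_state();print(R.from_quat(s["tool_rot"]).as_matrix().round(3))
f=arm.grab_frame("wrist");print(f["camera_matrix"],np.array(f["tool_from_camera"]).round(3))
E
```

```text
lid [560.1 111.3  74. ]
gauge [423.4 133.1  48. ]
a [602.2 141.1 102. ]
b [527.5 154.6 102. ]
c [510.7  78.3 102. ]
d [590.2  64.3 102. ]
can [582.9 238.9  80. ]
bottle [533.2 -18.9  80. ]
loupe [685.3  88.   38. ]
stand [388.8 461.2  60. ]
[[ 0.916 -0.402 -0.001]
 [-0.402 -0.916 -0.002]
 [ 0.     0.002 -1.   ]]
[[337.81555437   0.         319.22993556]
 [  0.         337.81555437 238.06667572]
 [  0.           0.           1.        ]] [[-1.00000e-03 -9.48000e-01 -3.19000e-01  8.08950e+01]
 [ 1.00000e+00 -0.00000e+00 -0.00000e+00 -7.42000e-01]
 [ 0.00000e+00 -3.19000e-01  9.48000e-01 -1.43316e+02]
 [ 0.00000e+00  0.00000e+00  0.00000e+00  1.00000e+00]]
```

View pics/crop0.png

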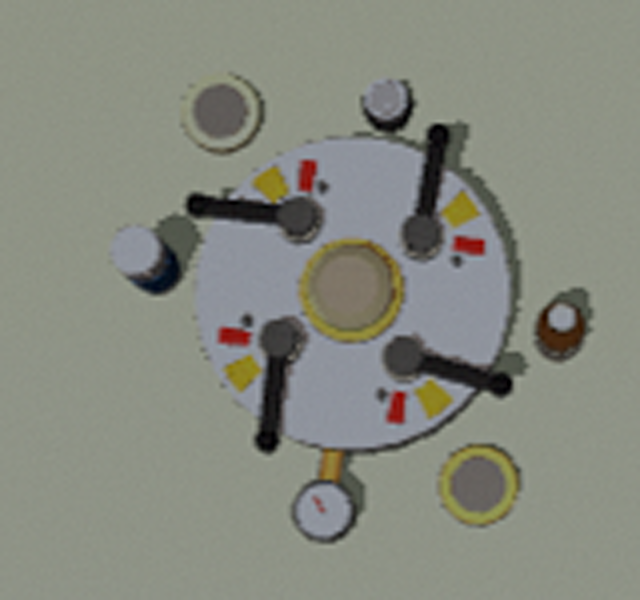

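The crop shows the nut tops at (300,217), (281,338), (404,356) and (422,234), and the lever balls at (196,205), (267,440), (502,384) and (438,132). The gauge is at (323,510). All four levers are loose. I'll move over the lid with the fingers shut for a closer wrist view.

```bash
python3 drive.py '[[40,25,0,0],[80,50,0,0],[120,75,0,0],[160,100,0,0],[200,125,0,0],[234,149,0,0],[234,149,0,0]]' 0 40; python3 drive.py '[[40,25,0,0],[80,50,0,0],[120,75,0,0],[160,100,0,0],[200,125,0,0],[234,149,0,0],[234,149,0,0],[234,149,0,0]]'
python3 - <<'E'
from h import *
c=cam("wrist"); cv2.imwrite("pics/w1.png",c[0][:,:,::-1]); np.save("w1.npy",c[0])
import pickle; pickle.dump(c,open("w1.pkl","wb")); print(arm.get_state()["ee_pos"])
E
```

```text
clock: 0.9
ee_pos: [407.0, 337.9, 231.3]
tool_rot: [0.978, -0.208, -0.0, 0.001]
ft_force: [-0.8, 0.2, 0.6]
finger_gap: -0.0
grip_force: 0.0
clock: 1.7
ee_pos: [560.1, 110.7, 230.8]
tool_rot: [0.978, -0.206, -0.0, 0.0]
ft_force: [-0.1, -0.0, -0.8]
finger_gap: -0.0
grip_force: 0.0
[559.75988578 111.44054644 230.93027221]
```

View pics/w1.png

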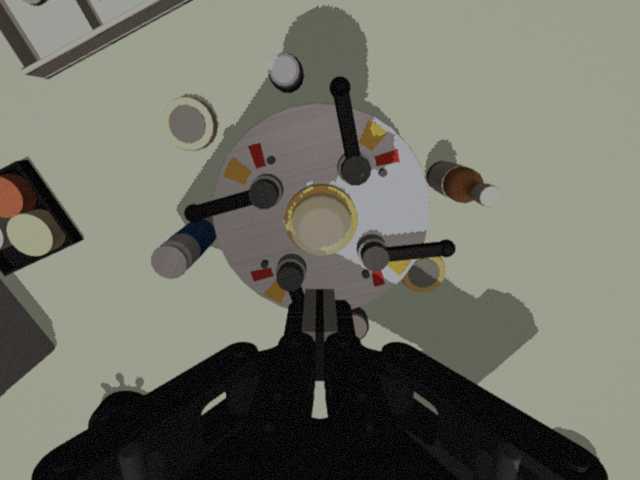

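The wrist view shows nut tops at a (265,189), b (291,272), c (375,255) and d (356,169). The balls are at a (193,213), c (447,248) and d (340,87), with b's lever partly hidden by the fingers. I fit the vessel pose from the red and yellow patches in both views and check it against the nuts.

```bash
cat > fit.py <<'E'
from h import *
import pickle
from scipy.optimize import least_squares
def patches(c,p0,scale):
    hsv=cv2.cvtColor(c[0],cv2.COLOR_RGB2HSV); out=[]
    th=p0[2]
    for col in "ry":
        h,s,v=hsv[:,:,0].astype(int),hsv[:,:,1],hsv[:,:,2]
        m=((h<6)|(h>174))&(s>150)&(v>60) if col=="r" else (abs(h-25)<8)&(s>130)&(v>60)
        n,_,st,ce=cv2.connectedComponentsWithStats(m.astype(np.uint8))
        for i in range(1,n):
            if st[i,4]<10: continue
            P=ray(c,ce[i],74)[:2]; d=[np.hypot(*(P-model(p0,k,col))) for k in range(4)]
            if min(d)<14: out.append((col,int(np.argmin(d)),P,st[i,4]))
    return out
def model(p,k,col):
    b=np.pi/4+k*np.pi/2+p[2]; g=b if col=="y" else b-.85
    return p[:2]+55*np.array([np.cos(b),np.sin(b)])+30*np.array([np.cos(g),np.sin(g)])
E
python3 - <<'E'
from fit import *
top=cam("top") ; w=pickle.load(open("w1.pkl","rb")); pickle.dump(top,open("t1.pkl","wb"))
p0=np.array([560,111,-.16])
for n,c in(("w",w),("t",top)):
    L=patches(c,p0,1)
    r=least_squares(lambda p:np.concatenate([model(p,k,col)-P for col,k,P,a in L]),p0,loss="soft_l1",f_scale=3)
    print(n,r.x.round(3)); 
    for col,k,P,a in L: print(col,"abcd"[k],P.round(1),(P-model(r.x,k,col)).round(1),a)
cr=lambda u,v:(190-.375+u/4,160-.375+v/4)
N={"w":(w,{"a":(265,189),"b":(291,270),"c":(375,253),"d":(356,169)},{"a":(193,213),"c":(447,248),"d":(340,87)}),
"t":(pickle.load(open("t1.pkl","rb")),{"a":cr(300,217),"b":cr(281,338),"c":cr(404,356),"d":cr(422,234)},{"a":cr(196,205),"b":cr(267,440),"c":cr(502,384),"d":cr(438,132)})}
for n,(c,nu,ba) in N.items():
    Q=np.array([ray(c,nu[k],102)[:2] for k in"abcd"]); m=Q.mean(0); D=Q-m
    print(n,"centre",m.round(1),"r",np.hypot(*D.T).round(1),"yaw",(np.unwrap(np.arctan2(D[:,1],D[:,0]))-np.pi/4-np.arange(4)*np.pi/2).round(3))
    for k in ba:
        B=ray(c,ba[k],94)[:2]; d=B-Q["abcd".index(k)]; print(" ",k,"ball",B.round(1),"len",np.hypot(*d).round(1),"dir",np.arctan2(d[1],d[0]).round(3))
    for nm,uv,z in([("can",(172,262),105),("bottle",(486,195),118),("loupe",(286,69),38)] if n=="w" else [("can",cr(138,250),105),("bottle",cr(562,318),118),("loupe",cr(386,102),38)]): print(nm,ray(c,uv,z).round(1))
E
```

```text
w [ 5.57927e+02  1.11148e+02 -1.58000e-01]
r a [633.4 138.2] [1.7 1.3] 226
r d [585.5  36. ] [ 1.9 -1.4] 223
r b [531.2 185.9] [-1.1  0.9] 162
r c [481.8  84.3] [-2.4 -1.2] 130
y d [608.4  41.4] [ 0.6 -1. ] 431
y a [628.3 161.1] [ 1.5 -0. ] 397
y c [486.3  60.7] [-2.8 -0.5] 202
y b [507.9 182.1] [-0.1  2.1] 235
t [ 5.59289e+02  1.12272e+02 -1.55000e-01]
r d [586.4  37.2] [ 1.2 -1.3] 20
r b [532.5 187.6] [-0.9  1.6] 24
r c [484.9  85.2] [-0.6 -1.2] 22
y d [609.4  43. ] [ 0.  -0.6] 42
y b [509.7 182.2] [0.5 1.3] 45
y c [490.5  62.5] [-0.1  0.3] 45
w centre [562.8 108. ] r [53.8 51.4 53.7 51.5] yaw [-0.173 -0.183 -0.175 -0.185]
  a ball [612.4 206.2] len 67.5 dir 1.487
  c ball [494.1  17.3] len 64.8 dir -1.962
  d ball [652.7  53.4] len 62.0 dir -0.198
can [583. 240. 105.]
bottle [535.8 -17.5 118. ]
loupe [689.6  86.9  38. ]
t centre [558.5 110.7] r [54.1 54.1 54.4 54.2] yaw [-0.167 -0.17  -0.168 -0.166]
  a ball [613.2 207.6] len 66.4 dir 1.411
  b ball [465.1 165.1] len 63.0 dir 2.979
  c ball [496.   19.2] len 62.6 dir -1.864
  d ball [655.7  55.4] len 66.7 dir -0.168
can [584.  242.3 105. ]
bottle [533.3 -18.5 118. ]
loupe [687.7  90.3  38. ]
```

The fit is consistent: vessel at about (558.8, 111.6) with yaw about -0.16, nut radius about 54 and ball radius about 63. Levers a, b, c and d stand at roughly 0.05, 0.05, 0.20 and 0.09. I'll push each bar with a 22 mm pad face of the shut fingers, with the TCP 40 mm out along the lever and 17 mm behind it, following an arc about the nut. The helper computes the shifts.

```bash
cat > go.py <<'E'
import sys
from h import *
V=np.array([558.8,111.6,-.160]); RR=40; OFF=17
def nut(k):
    b=V[2]+np.pi/4+"abcd".index(k)*np.pi/2; return b,V[:2]+55*np.array([np.cos(b),np.sin(b)])
def qs(): return arm.get_state()
def rel(k,q,z,extra=0):  # shift in tool axes + turn to stand behind lever k as if it were at q
    s=qs(); M=R.from_quat(s["tool_rot"]).as_matrix(); psi=np.arctan2(M[1,0],M[0,0])
    b,n=nut(k); phi=b+.85-q; u=np.array([np.cos(phi),np.sin(phi)]); t=np.array([u[1],-u[0]])
    P=np.r_[n+RR*u-(OFF+extra)*t,z]
    turns=[-( (phi-np.pi/2+f*np.pi-psi+np.pi)%(2*np.pi)-np.pi) for f in(0,1)]  # f=1: push with -x face
    return (M.T@(P-s["ee_pos"])).round(1),np.round(turns,3),P.round(1)
if __name__=="__main__":
    s=qs(); print("t",s["clock"],"ee",s["ee_pos"].round(1),"q6",s["qpos"][5].round(3),"q",s["qpos"].round(2))
    for a in sys.argv[1:]:
        k,q,z=a.split(","); print(a,*rel(k,float(q),float(z)))
E
python3 go.py a,-0.2,135 a,-0.2,84 a,0.85,84 c,-0.2,135
```

```text
t 1.8 ee [559.6 112.  231.2] q6 0.677 q [ 0.48  0.29 -0.13 -0.   -1.15  0.68]
a,-0.2,135 [ -7.2 -73.1  96.2] [-0.518  2.624] [582.3 181.8 135. ]
a,-0.2,84 [ -7.2 -73.1 147.2] [-0.518  2.624] [582.3 181.8  84. ]
a,0.85,84 [ 33.  -89.8 147.2] [ 0.532 -2.609] [625.9 181.   84. ]
c,-0.2,135 [ 6.1 74.4 96.2] [ 2.624 -0.518] [535.3  41.4 135. ]
```

```bash
python3 drive.py '[[-2,-20,20,-0.13],[-4,-40,45,-0.26],[-6,-60,70,-0.39],[-7,-73,96,-0.52],[-7,-73,96,-0.52],[-7,-73,120,-0.52],[-7,-73,147,-0.52],[-7,-73,147,-0.52]]'; python3 go.py a,-0.2,84 a,0.85,84
```

```text
clock: 2.6
ee_pos: [580.3, 180.5, 82.1]
tool_rot: [0.999, 0.053, -0.003, 0.001]
ft_force: [-0.5, -1.4, -0.2]
finger_gap: 0.2
grip_force: 0.0
t 2.6 ee [580.3 180.5  82.1] q6 1.109 q [ 0.57  0.5  -0.22 -0.   -0.86  1.11]
a,-0.2,84 [ 2.1 -1.1 -2. ] [ 1.000e-03 -3.141e+00] [582.3 181.8  84. ]
a,0.85,84 [45.3  4.3 -2.2] [ 1.051 -2.091] [625.9 181.   84. ]
```

```bash
python3 drive.py '[[7,-3,-2,0.13],[13,-4,-2,0.26],[18,-4.5,-2,0.39],[24,-4,-2,0.52],[29.5,-3,-2,0.65],[35,-1.5,-2,0.78],[40,1,-2,0.91],[45,4,-2,1.04]]'; python3 drive.py '[[0,0,0,0],[0,0,0,0]]';python3 go.py a,0.85,84; python3 drive.py '[[-12,0,0,0],[-12,0,-30,0],[-12,0,-60,0],[-12,0,-60,0]]'
python3 - <<'E'
from h import *
c=cam("top"); im=c[0][160:310,190:350,::-1]; cv2.imwrite("pics/crop1.png",cv2.resize(im,None,fx=4,fy=4,interpolation=cv2.INTER_CUBIC))
c=cam("scene"); im=c[0][180:310,300:460,::-1]; cv2.imwrite("pics/s1.png",cv2.resize(im,None,fx=4,fy=4,interpolation=cv2.INTER_CUBIC))
E
python3 go.py c,-0.2,144 c,-0.2,84
```

```text
clock: 3.4
ee_pos: [627.0, 182.9, 88.6]
tool_rot: [0.892, -0.453, -0.001, -0.0]
ft_force: [-4.3, 3.1, 1.7]
finger_gap: -0.1
grip_force: 2.6
clock: 3.6
ee_pos: [627.8, 182.4, 88.2]
tool_rot: [0.894, -0.449, 0.0, -0.001]
ft_force: [-4.0, 2.2, 2.1]
finger_gap: 0.1
grip_force: 2.3
t 3.6 ee [627.8 182.4  88.2] q6 0.11 q [ 0.53  0.55 -0.09 -0.   -0.92  0.11]
a,0.85,84 [-0.   2.4  4.2] [ 0.014 -3.127] [625.9 181.   84. ]
clock: 4.0
ee_pos: [624.1, 193.1, 152.3]
tool_rot: [0.894, -0.449, 0.004, -0.004]
ft_force: [0.2, -0.5, 0.3]
finger_gap: 0.1
grip_force: 0.0
t 4.1 ee [621.4 192.1 147.8] q6 0.09 q [ 0.55  0.49 -0.04  0.   -1.04  0.09]
c,-0.2,144 [ 69.7 158.9   3.2] [ 2.104 -1.037] [535.3  41.4 144. ]
c,-0.2,84 [ 69.7 159.1  63.2] [ 2.104 -1.037] [535.3  41.4  84. ]
```

View pics/s1.png

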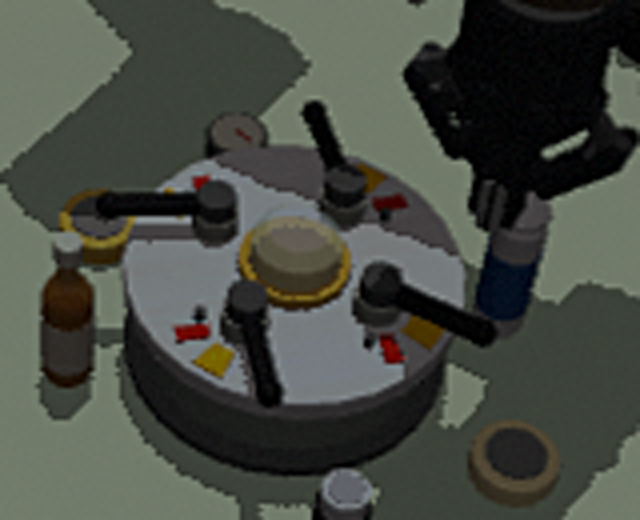

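Lever a now covers its yellow mark, pointing radially outward, and the bystanders stand as before. Next is c, its opposite.

```bash
python3 drive.py '[[10,23,0,-0.13],[20,46,0,-0.26],[30,69,0,-0.39],[40,92,0,-0.52],[50,115,0,-0.65],[60,138,0,-0.78],[70,159,0,-0.91],[70,159,0,-1.04]]'; python3 drive.py '[[0,0,0,0],[0,0,30,0],[0,0,62,0],[0,0,62,0],[0,0,62,0],[0,0,62,0]]'; python3 go.py c,-0.2,84 c,0.85,84
```

```text
clock: 4.9
ee_pos: [532.4, 38.4, 145.3]
tool_rot: [0.998, 0.055, -0.001, 0.0]
ft_force: [0.0, -0.0, -0.2]
finger_gap: -0.3
grip_force: 0.0
clock: 5.5
ee_pos: [536.0, 41.0, 85.7]
tool_rot: [0.999, 0.053, 0.001, -0.0]
ft_force: [-0.5, -0.3, 0.5]
finger_gap: -0.1
grip_force: 0.0
t 5.5 ee [536.   41.   85.7] q6 1.298 q [ 0.38  0.39 -0.4   0.   -0.78  1.3 ]
c,-0.2,84 [-0.7 -0.5  1.7] [-3.14e+00  2.00e-03] [535.3  41.4  84. ]
c,0.85,84 [-43.9  -5.9   1.5] [-2.09   1.052] [491.7  42.2  84. ]
```

```bash
python3 drive.py '[[-6,1.5,1,0.13],[-11.5,2.5,1,0.26],[-17,3,1,0.39],[-23,2.5,1,0.52],[-28.5,1.5,1,0.65],[-34,0,1,0.78],[-39,-2.5,1,0.91],[-43.5,-5.5,1,1.04]]'; python3 drive.py '[[0,0,0,0],[0,0,0,0]]';python3 go.py c,0.85,84; python3 drive.py '[[12,0,0,0],[12,0,-30,0],[12,0,-60,0],[12,0,-60,0],[12,0,-60,0]]'
python3 go.py b,-0.2,144 d,-0.2,144
```

```text
clock: 6.3
ee_pos: [493.9, 41.5, 85.3]
tool_rot: [0.892, -0.452, 0.003, -0.002]
ft_force: [5.4, -5.0, -4.3]
finger_gap: -0.2
grip_force: 3.5
clock: 6.5
ee_pos: [493.4, 41.9, 85.3]
tool_rot: [0.893, -0.45, 0.002, -0.002]
ft_force: [4.5, -3.0, 0.3]
finger_gap: -0.1
grip_force: 2.1
t 6.5 ee [493.4  41.9  85.3] q6 0.222 q [ 0.41  0.33 -0.5   0.   -0.73  0.22]
c,0.85,84 [-1.3  1.2  1.3] [-3.129  0.012] [491.7  42.2  84. ]
clock: 7.0
ee_pos: [498.1, 31.5, 144.0]
tool_rot: [0.893, -0.45, 0.0, -0.001]
ft_force: [-1.1, -0.7, -0.5]
finger_gap: -0.1
grip_force: 0.0
t 7.0 ee [498.1  31.5 144. ] q6 0.248 q [ 0.39  0.26 -0.42 -0.   -0.89  0.25]
b,-0.2,144 [-89.  -53.9   0.1] [-2.61   0.532] [488.6 135.1 144. ]
d,-0.2,144 [  32.2 -138.9    0.2] [ 0.532 -2.61 ] [629.   88.1 144. ]
```

```bash
python3 drive.py '[[-22,-14,0,0.13],[-44,-27,0,0.26],[-67,-40,0,0.39],[-89,-54,0,0.53],[-89,-54,0,0.53],[-89,-54,30,0.53],[-89,-54,60,0.53],[-89,-54,60,0.53]]'; python3 drive.py '[[0,0,0,0],[0,0,0,0],[0,0,0,0]]'; python3 go.py b,-0.2,84 b,0.85,84
```

```text
clock: 7.8
ee_pos: [485.0, 132.9, 79.1]
tool_rot: [0.744, -0.668, -0.002, 0.005]
ft_force: [-0.7, 0.2, -0.1]
finger_gap: -0.2
grip_force: 0.0
clock: 8.1
ee_pos: [489.4, 135.6, 84.7]
tool_rot: [0.744, -0.668, 0.0, -0.001]
ft_force: [1.0, 0.3, -0.9]
finger_gap: 0.3
grip_force: 0.0
t 8.1 ee [489.4 135.6  84.7] q6 -0.484 q [ 0.59  0.35 -0.47  0.   -0.75 -0.48]
b,-0.2,84 [0.4 0.8 0.7] [-3.139e+00  3.000e-03] [488.6 135.1  84. ]
b,0.85,84 [-42.8  -4.6   0.7] [-2.089  1.053] [489.4 178.7  84. ]
```

```bash
python3 drive.py '[[-5,2.5,0,0.13],[-10.5,3.5,0,0.26],[-16,4,0,0.39],[-22,4,0,0.52],[-27.5,3,0,0.65],[-33,1,0,0.78],[-38,-1.5,0,0.91],[-43.5,-4.5,0,1.04]]'; python3 drive.py '[[0,0,0,0],[0,0,0,0]]';python3 go.py b,0.85,84; python3 drive.py '[[12,0,0,0],[12,0,-30,0],[12,0,-60,0],[12,0,-60,0],[12,0,-60,0]]'
python3 go.py d,-0.2,144
```

```text
clock: 8.9
ee_pos: [486.9, 177.0, 84.1]
tool_rot: [-0.311, 0.951, -0.001, -0.002]
ft_force: [-1.3, -6.4, 1.1]
finger_gap: -0.0
grip_force: 2.6
clock: 9.1
ee_pos: [487.5, 177.9, 83.8]
tool_rot: [-0.314, 0.949, -0.0, -0.001]
ft_force: [-2.0, -5.2, 2.6]
finger_gap: 0.2
grip_force: 2.3
t 9.1 ee [487.5 177.9  83.8] q6 -1.594 q [ 0.66  0.37 -0.44  0.   -0.76 -1.59]
b,0.85,84 [-2.  -0.5 -0.2] [-3.127  0.014] [489.4 178.7  84. ]
clock: 9.6
ee_pos: [478.9, 172.5, 144.3]
tool_rot: [-0.314, 0.949, 0.001, 0.002]
ft_force: [0.0, 0.1, -1.2]
finger_gap: -0.0
grip_force: 0.0
t 9.6 ee [478.9 172.5 144.3] q6 -1.596 q [ 0.66  0.27 -0.4  -0.   -0.89 -1.6 ]
d,-0.2,144 [ -70.2 -157.3    0.5] [-1.037  2.105] [629.   88.1 144. ]
```

```bash
python3 drive.py '[[-10,-23,0,-0.13],[-20,-46,0,-0.26],[-30,-69,0,-0.39],[-40,-92,0,-0.52],[-50,-115,0,-0.65],[-60,-138,0,-0.78],[-70,-157,0,-0.91],[-70,-157,0,-1.04]]'; python3 drive.py '[[0,0,0,0],[0,0,30,0],[0,0,60,0],[0,0,60,0],[0,0,60,0],[0,0,60,0]]'; python3 go.py d,-0.2,84 d,0.85,84
```

```text
clock: 10.4
ee_pos: [629.7, 86.3, 141.2]
tool_rot: [0.745, -0.667, -0.0, 0.0]
ft_force: [-0.8, 0.1, -0.9]
finger_gap: -0.1
grip_force: 0.0
clock: 11.0
ee_pos: [629.4, 88.0, 85.0]
tool_rot: [0.744, -0.668, 0.001, -0.001]
ft_force: [-0.2, 0.4, 0.5]
finger_gap: -0.2
grip_force: 0.0
t 11.0 ee [629.4  88.   85. ] q6 -0.287 q [ 0.39  0.53 -0.15  0.   -0.89 -0.29]
d,-0.2,84 [-0.2  0.4  1. ] [ 2.000e-03 -3.139e+00] [629.   88.1  84. ]
d,0.85,84 [43.1  5.9  1. ] [ 1.052 -2.089] [628.2  44.5  84. ]
```

```bash
python3 drive.py '[[5,-1.5,0,0.13],[10.5,-3,0,0.26],[16,-3,0,0.39],[22,-3,0,0.52],[27.5,-2,0,0.65],[33,0,0,0.78],[38,2.5,0,0.91],[43.5,5.5,0,1.04]]'; python3 drive.py '[[0,0,0,0],[0,0,0,0]]';python3 go.py d,0.85,84; python3 drive.py '[[-12,0,0,0],[-12,0,-30,0],[-12,0,-60,0],[-60,60,-90,0],[-100,110,-90,0],[-100,110,-90,0],[-100,110,-90,0]]'
python3 - <<'E'
from h import *
c=cam("top"); im=c[0][160:310,190:350,::-1]; A=cv2.resize(im,None,fx=2.5,fy=2.5,interpolation=cv2.INTER_CUBIC)
w=cam("wrist"); B=cv2.resize(w[0][:,:,::-1],(500,375))
import pickle; pickle.dump((c,w),open("m1.pkl","wb"))
o=np.zeros((375,900,3),np.uint8); o[:375,:400]=A[:375]; o[:,400:]=B; cv2.imwrite("pics/m1.png",o[:,:,:]if 0 else cv2.resize(o,(800,333)))
E
python3 go.py a,0.6,144 c,0.6,144
```

```text
clock: 11.8
ee_pos: [631.3, 45.8, 85.8]
tool_rot: [-0.311, 0.95, 0.0, 0.006]
ft_force: [3.8, 3.9, -3.2]
finger_gap: -0.2
grip_force: 3.0
clock: 12.0
ee_pos: [630.4, 44.9, 85.6]
tool_rot: [-0.315, 0.949, -0.0, 0.004]
ft_force: [3.1, 3.5, -0.5]
finger_gap: 0.0
grip_force: 2.5
t 12.0 ee [630.4  44.9  85.6] q6 -1.257 q [ 0.33  0.52 -0.16  0.   -0.88 -1.26]
d,0.85,84 [2.  1.  1.5] [ 0.016 -3.126] [628.2  44.5  84. ]
clock: 12.7
ee_pos: [642.8, 196.7, 174.5]
tool_rot: [-0.317, 0.948, -0.0, 0.001]
ft_force: [0.6, -1.6, -0.9]
finger_gap: 0.0
grip_force: 0.0
t 12.8 ee [642.  192.6 173.3] q6 -1.462 q [ 0.53  0.5   0.05  0.   -1.12 -1.46]
a,0.6,144 [25.1  9.8 29.4] [-1.805  1.336] [616.  185.4 144. ]
c,0.6,144 [205.  -40.2  29.6] [ 1.336 -1.805] [501.6  37.8 144. ]
```

View pics/m1.png

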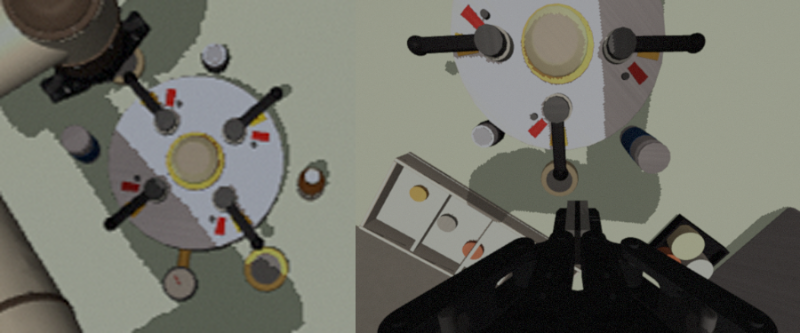

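All four levers lie radially over their yellow marks: both tiles show only slivers of yellow beside the bars, and the bystanders are unmoved. Pass two starts with a.

```bash
python3 drive.py '[[6,2,0,-0.13],[12,4,0,-0.26],[18,6,0,-0.39],[25,10,0,-0.52],[25,10,0,-0.65],[25,10,0,-0.78],[25,10,0,-0.91],[25,10,0,-1.04]]'; python3 drive.py '[[0,0,0,-0.13],[0,0,0,-0.26],[0,0,0,-0.39],[0,0,0,-0.52],[0,0,0,-0.65],[0,0,0,-0.78],[0,0,0,-0.86],[0,0,0,-0.86]]'; python3 go.py a,0.5,144
```

```text
clock: 13.6
ee_pos: [616.1, 182.8, 173.2]
tool_rot: [0.745, -0.667, -0.0, 0.001]
ft_force: [0.0, 0.4, 0.3]
finger_gap: -0.1
grip_force: 0.0
clock: 14.4
ee_pos: [616.2, 183.0, 173.2]
tool_rot: [0.955, -0.298, -0.001, 0.001]
ft_force: [0.4, -0.4, 0.6]
finger_gap: -0.1
grip_force: 0.0
t 14.4 ee [616.2 183.  173.2] q6 0.426 q [ 0.54  0.46 -0.03  0.   -1.09  0.43]
a,0.5,144 [-5.6 -0.4 29.2] [-0.01   3.132] [611.7 186.4 144. ]
```

```bash
python3 drive.py '[[-5.5,-0.5,0,-0.01],[-5.5,-0.5,45,-0.01],[-5.5,-0.5,88,-0.01],[-5.5,-0.5,88,-0.01],[-5.5,-0.5,88,-0.01],[-5.5,-0.5,88,-0.01]]'; python3 go.py a,0.5,84 a,1.68,84
```

```text
clock: 15.0
ee_pos: [613.9, 188.9, 88.1]
tool_rot: [0.956, -0.292, 0.002, -0.001]
ft_force: [0.2, -0.6, 0.4]
finger_gap: -0.1
grip_force: 0.0
t 15.0 ee [613.9 188.9  88.1] q6 0.426 q [ 0.55  0.54 -0.13  0.   -0.9   0.43]
a,0.5,84 [-0.4  3.3  4. ] [ 2.00e-03 -3.14e+00] [611.7 186.4  84. ]
a,1.68,84 [47.1 12.4  4.1] [ 1.182 -1.96 ] [646.  152.3  84. ]
```

```bash
python3 drive.py '[[5,1,3,0.13],[10.5,0,3,0.26],[16,-0.5,3,0.39],[21.5,0,3,0.52],[27,1,3,0.65],[32.5,2.5,3,0.78],[37.5,5,3,0.91],[42.5,8,3,1.04]]'; python3 drive.py '[[3.2,-1.2,0,0.08],[5.5,-2,0,0.13],[5.5,-2,0,0.13],[5.5,-2,0,0.13]]'; python3 go.py a,1.68,84
```

```text
clock: 15.8
ee_pos: [645.5, 161.0, 85.7]
tool_rot: [-0.683, 0.73, -0.001, 0.005]
ft_force: [1.0, 7.7, -1.1]
finger_gap: 0.2
grip_force: 3.2
clock: 16.2
ee_pos: [647.6, 154.9, 85.7]
tool_rot: [-0.636, 0.772, -0.001, 0.005]
ft_force: [1.9, 4.4, -2.2]
finger_gap: 0.3
grip_force: 2.4
t 16.2 ee [647.6 154.9  85.7] q6 -0.669 q [ 0.48  0.57 -0.07 -0.   -0.92 -0.67]
a,1.68,84 [2.9 1.1 1.6] [ 0.012 -3.129] [646.  152.3  84. ]
```

```bash
python3 drive.py '[[2,0,0,0.01],[3.5,0,0,0.03],[3.5,0,0,0.03]]'; python3 go.py a,1.70,84; python3 drive.py '[[-14,0,0,0],[-14,0,-30,0],[-14,0,-60,0],[-14,0,-60,0],[-14,0,-60,0]]'; python3 go.py c,0.5,144
```

```text
clock: 16.5
ee_pos: [647.8, 151.9, 85.8]
tool_rot: [-0.624, 0.781, -0.001, 0.006]
ft_force: [4.4, 4.9, -2.5]
finger_gap: 0.2
grip_force: 2.9
t 16.5 ee [647.8 151.9  85.8] q6 -0.695 q [ 0.47  0.57 -0.07 -0.   -0.92 -0.69]
a,1.70,84 [0.8 1.5 1.8] [ 2.000e-03 -3.139e+00] [646.2 151.5  84. ]
clock: 17.0
ee_pos: [647.8, 163.3, 145.1]
tool_rot: [-0.624, 0.781, -0.0, 0.002]
ft_force: [-0.2, -0.1, -0.0]
finger_gap: -0.1
grip_force: 0.0
t 17.0 ee [647.8 163.3 145.1] q6 -0.711 q [ 0.49  0.52  0.    0.   -1.05 -0.71]
c,0.5,144 [154.8 110.5   0.3] [ 1.943 -1.198] [505.9  36.8 144. ]
```

```bash
python3 drive.py '[[20,14,0,-0.15],[40,28,0,-0.3],[60,42,0,-0.45],[80,57,0,-0.6],[100,71,0,-0.75],[120,86,0,-0.9],[140,100,0,-1.05],[155,110.5,0,-1.2]]'; python3 drive.py '[[0,0,0,0],[0,0,0,0],[0,0,30,0],[0,0,59,0],[0,0,59,0],[0,0,59,0],[0,0,59,0]]'; python3 go.py c,0.5,84 c,1.7,84
```

```text
clock: 17.8
ee_pos: [503.2, 34.8, 142.0]
tool_rot: [0.957, -0.29, -0.001, 0.0]
ft_force: [1.1, 0.4, 0.2]
finger_gap: 0.4
grip_force: 0.0
clock: 18.5
ee_pos: [506.4, 36.3, 84.6]
tool_rot: [0.956, -0.292, 0.001, -0.001]
ft_force: [-0.0, 0.8, 0.6]
finger_gap: -0.1
grip_force: 0.0
t 18.5 ee [506.4  36.3  84.6] q6 0.585 q [ 0.39  0.35 -0.47  0.   -0.75  0.58]
c,0.5,84 [-0.7 -0.   0.6] [-3.14e+00  2.00e-03] [505.9  36.8  84. ]
c,1.7,84 [-48.8  -9.8   0.5] [-1.94   1.202] [471.4  71.7  84. ]
```

```bash
python3 drive.py '[[-6,2,0,0.13],[-11.5,3,0,0.26],[-17,3.5,0,0.39],[-23,3,0,0.52],[-28.5,2,0,0.65],[-33.5,0.5,0,0.78],[-39,-2,0,0.91],[-43.5,-5,0,1.04]]'; python3 drive.py '[[-3.5,1,0,0.08],[-6.5,2,0,0.14],[-8.5,2,0,0.16],[-8.5,2,0,0.16],[-8.5,2,0,0.16]]'; python3 go.py c,1.70,84
```

```text
clock: 19.3
ee_pos: [473.7, 63.8, 85.1]
tool_rot: [-0.683, 0.731, -0.002, 0.002]
ft_force: [4.1, -7.4, -1.8]
finger_gap: -0.0
grip_force: 3.5
clock: 19.8
ee_pos: [471.6, 72.1, 85.2]
tool_rot: [-0.624, 0.781, -0.001, 0.001]
ft_force: [2.2, -6.4, 0.6]
finger_gap: -0.3
grip_force: 2.8
t 19.8 ee [471.6  72.1  85.2] q6 -0.72 q [ 0.49  0.31 -0.54  0.   -0.72 -0.72]
c,1.70,84 [0.4 0.1 1.2] [-3.14e+00  2.00e-03] [471.4  71.7  84. ]
```

```bash
python3 drive.py '[[14,0,0,0],[14,0,-30,0],[14,0,-60,0],[14,0,-60,0],[14,0,-60,0]]'; python3 - <<'E'
from h import *
from go import nut
c=cam("top"); im=c[0][160:310,190:350,::-1]; cv2.imwrite("pics/m2.png",cv2.resize(im,None,fx=4,fy=4,interpolation=cv2.INTER_CUBIC))
for k in "abcd":
    b,n=nut(k); print(k,[((proj(c,[*(n+r*np.array([np.cos(b+.85-1.7),np.sin(b+.85-1.7)])),94])-[190,160])*4+1.5).round() for r in(0,63)])
E
python3 go.py b,0.5,144 d,0.5,144
```

```text
clock: 20.3
ee_pos: [467.4, 59.1, 144.7]
tool_rot: [-0.624, 0.782, -0.0, 0.002]
ft_force: [-0.2, -0.2, -0.9]
finger_gap: -0.1
grip_force: 0.0
a [array([298., 218.]), array([319., 121.])]
b [array([280., 341.]), array([181., 321.])]
c [array([404., 357.]), array([383., 457.])]
d [array([422., 234.]), array([521., 254.])]
t 20.35 ee [466.8  58.9 143.7] q6 -0.695 q [ 0.47  0.21 -0.49 -0.   -0.87 -0.69]
b,0.5,144 [-106.8    6.7   -0.2] [-2.77   0.372] [484.  164.5 144. ]
d,0.5,144 [ -36.8 -162.8   -0.2] [ 0.372 -2.77 ] [633.6  58.7 144. ]
```

View pics/m2.png

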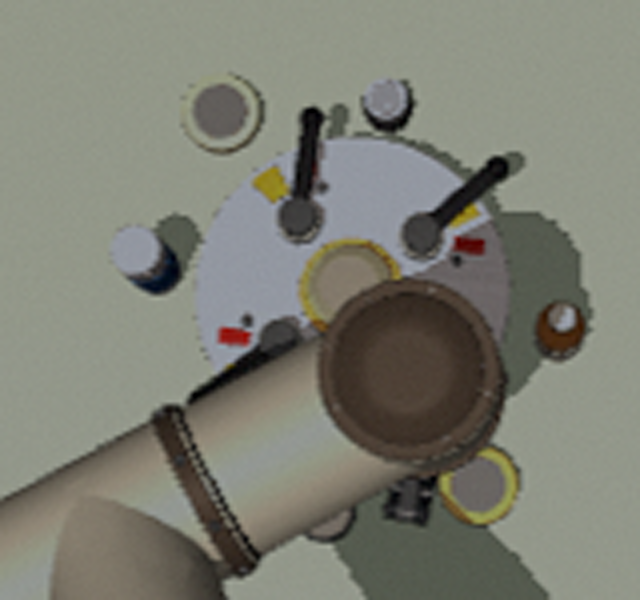

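Lever a reads about q≈1.61 in the picture (ball at (311,117) against (319,121) predicted for 1.70), so it is over red but short of the stop. Levers b and d are still at yellow, with d at about 0.80. I'll press c, then a, a few mm further towards their stops while b and d stay put.

```bash
python3 drive.py '[[0,0,30,0],[0,0,60,0],[-8,0,60,0.02],[-14,0,60,0.04],[-17,0,60,0.05],[-19,0,60,0.05],[-19,0,60,0.05]]'; python3 go.py c,1.70,84;  python3 drive.py '[[14,0,0,0],[14,0,-30,0],[14,0,-60,0],[14,0,-60,0],[14,0,-60,0]]'; python3 go.py a,1.50,144
```

```text
clock: 21.05
ee_pos: [468.8, 73.3, 81.5]
tool_rot: [-0.604, 0.797, -0.001, -0.005]
ft_force: [4.4, -15.8, -2.8]
finger_gap: 0.0
grip_force: 6.9
t 21.05 ee [468.8  73.3  81.5] q6 -0.778 q [ 0.5   0.31 -0.55  0.   -0.72 -0.78]
c,1.70,84 [ 0.8 -2.9 -2.5] [ 3.093 -0.049] [471.4  71.7  84. ]
clock: 21.55
ee_pos: [467.3, 64.1, 143.4]
tool_rot: [-0.604, 0.797, 0.0, 0.001]
ft_force: [-1.2, -0.2, 0.5]
finger_gap: -0.0
grip_force: 0.0
t 21.55 ee [467.3  64.1 143.4] q6 -0.754 q [ 0.48  0.22 -0.48 -0.   -0.87 -0.75]
a,1.50,144 [-139.8 -144.1   -0.4] [-0.249  2.893] [643.8 159.8 144. ]
```

Lever c met the stop: the force rose to 16 N. Now a.

```bash
python3 drive.py '[[-20,-20,0,-0.08],[-40,-40,0,-0.16],[-65,-65,0,-0.25],[-90,-90,0,-0.35],[-120,-120,0,-0.4],[-147,-146,0,-0.4],[-147,-146,0,-0.4],[-147,-146,0,-0.4]]'; python3 drive.py '[[0,0,0,0],[0,0,0,0]]'; python3 go.py a,1.35,84
```

```text
clock: 22.35
ee_pos: [646.8, 166.2, 140.4]
tool_rot: [0.751, -0.661, -0.001, 0.002]
ft_force: [-0.6, 0.2, -0.3]
finger_gap: 0.0
grip_force: 0.0
clock: 22.55
ee_pos: [646.7, 165.8, 143.2]
tool_rot: [0.75, -0.661, -0.0, 0.0]
ft_force: [-0.2, 0.2, 0.1]
finger_gap: -0.3
grip_force: 0.0
t 22.55 ee [646.7 165.8 143.2] q6 -0.366 q [ 0.49  0.52  0.   -0.   -1.05 -0.37]
a,1.35,84 [-0.7  5.7 59.2] [ 1.00e-03 -3.14e+00] [640.9 165.7  84. ]
```

```bash
python3 drive.py '[[-1,5.5,0,0],[-1,5.5,30,0],[-1,5.5,59,0],[3.5,4,59,0.1],[7.5,3,59,0.2],[12,2.5,59,0.3],[17,2,59,0.4],[21,2,59,0.42]]';  python3 drive.py '[[0,0,0,0],[0,0,0,0]]';python3 go.py a,1.75,84;
```

```text
clock: 23.35
ee_pos: [647.3, 146.8, 84.7]
tool_rot: [-0.595, 0.804, 0.001, 0.001]
ft_force: [-2.8, 7.9, 0.1]
finger_gap: -0.4
grip_force: 4.3
clock: 23.55
ee_pos: [647.3, 146.9, 84.7]
tool_rot: [-0.596, 0.803, 0.001, 0.001]
ft_force: [-2.5, 5.6, -0.3]
finger_gap: 0.0
grip_force: 2.2
t 23.55 ee [647.3 146.9  84.7] q6 -0.756 q [ 0.47  0.57 -0.07 -0.   -0.93 -0.76]
a,1.75,84 [-2.1  1.5  0.7] [-0.018  3.123] [646.5 149.3  84. ]
```

```bash
python3 drive.py '[[2,0,0,0.01],[4,0,0,0.02],[4,0,0,0.02],[4,0,0,0.02]]';python3 go.py a,1.75,84; python3 drive.py '[[-14,0,0,0],[-14,0,-30,0],[-14,0,-60,0],[-14,0,-60,0],[-14,0,-60,0]]'; python3 go.py b,0.5,144 d,0.5,144; python3 - <<'E'
from h import *
from go import nut
w=cam("wrist"); c=cam("top"); im=c[0][160:310,190:350,::-1]; A=cv2.resize(im,(400,375),interpolation=cv2.INTER_CUBIC)
cv2.imwrite("pics/m3.png",cv2.resize(np.hstack([A,cv2.resize(w[0][:,:,::-1],(500,375))]),(800,333)))
E
```

```text
clock: 23.95
ee_pos: [647.6, 146.7, 84.8]
tool_rot: [-0.589, 0.808, 0.002, 0.004]
ft_force: [-1.5, 13.1, -2.7]
finger_gap: 0.0
grip_force: 6.5
t 23.95 ee [647.6 146.7  84.8] q6 -0.772 q [ 0.46  0.57 -0.07 -0.01 -0.92 -0.77]
a,1.75,84 [-2.2  1.8  0.9] [-0.037  3.104] [646.5 149.3  84. ]
clock: 24.45
ee_pos: [651.5, 154.8, 145.7]
tool_rot: [-0.588, 0.809, -0.0, 0.001]
ft_force: [-0.4, 0.4, -0.6]
finger_gap: -0.0
grip_force: 0.0
t 24.45 ee [651.5 154.8 145.7] q6 -0.787 q [ 0.47  0.52  0.01  0.   -1.06 -0.79]
b,0.5,144 [ 42.4 162.4   1.4] [-2.859  0.282] [484.  164.5 144. ]
d,0.5,144 [ 97.  -12.6   1.5] [ 0.282 -2.859] [633.6  58.7 144. ]
```

View pics/m3.png

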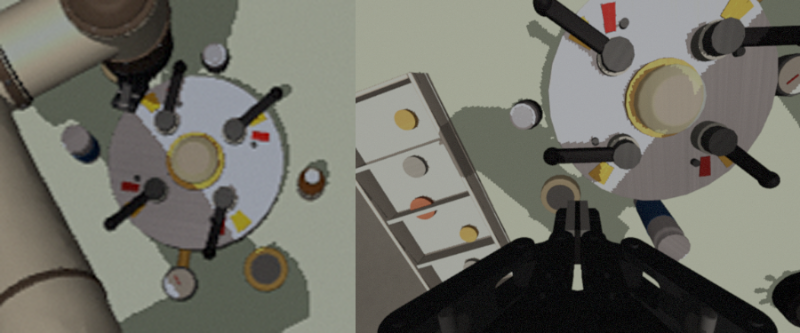

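Levers a and c are home over red: a's force rose without any motion, so it is at the stop. Levers b and d are at yellow, so on to d.

```bash
python3 drive.py '[[32,-4,0,0.1],[65,-8,0,0.2],[97,-12.5,0,0.28],[97,-12.5,0,0.28],[97,-12.5,30,0.28],[97,-12.5,61,0.28],[97,-12.5,61,0.28],[97,-12.5,61,0.28]]'; python3 drive.py '[[0,0,0,0],[0,0,0,0]]'; python3 go.py d,0.5,84
```

```text
clock: 25.35
ee_pos: [633.5, 58.7, 82.8]
tool_rot: [-0.47, 0.883, -0.0, -0.001]
ft_force: [0.1, 0.4, -0.5]
finger_gap: 0.1
grip_force: 0.0
clock: 25.55
ee_pos: [634.7, 59.2, 85.0]
tool_rot: [-0.47, 0.883, -0.0, 0.002]
ft_force: [-0.4, -0.5, -0.0]
finger_gap: -0.1
grip_force: 0.0
t 25.55 ee [634.7  59.2  85. ] q6 -0.939 q [ 0.35  0.53 -0.14  0.   -0.89 -0.94]
d,0.5,84 [1.  0.6 1. ] [ 3.000e-03 -3.139e+00] [633.6  58.7  84. ]
```

```bash
python3 drive.py '[[6,-1.5,0,0.13],[12,-2.5,0,0.26],[17.5,-3,0,0.39],[23,-2.5,0,0.52],[28.5,-1.5,0,0.65],[34,0,0,0.78],[39,2.5,0,0.91],[44,5.5,0,1.04]]'; python3 drive.py '[[4,-1.5,0,0.1],[8.5,-2.5,0,0.2],[11,-2.5,0,0.22],[13,-2.5,0,0.24],[13,-2.5,0,0.24],[13,-2.5,0,0.24]]'; python3 go.py d,1.75,84
```

```text
clock: 26.35
ee_pos: [608.6, 26.1, 85.1]
tool_rot: [0.033, 0.999, 0.001, 0.005]
ft_force: [6.4, 0.1, -5.1]
finger_gap: 0.3
grip_force: 3.5
clock: 26.95
ee_pos: [597.2, 23.6, 85.3]
tool_rot: [0.15, 0.989, 0.002, 0.007]
ft_force: [11.0, -4.8, -8.3]
finger_gap: -0.0
grip_force: 6.0
t 26.95 ee [597.2  23.6  85.3] q6 -2.186 q [ 0.31  0.47 -0.26  0.   -0.83 -2.19]
d,1.75,84 [0.7 0.  1.3] [-0.026  3.115] [596.5  23.9  84. ]
```

```bash
python3 drive.py '[[3,0,0,0.02],[3,0,0,0.02],[3,0,0,0.02]]'; python3 go.py d,1.75,84;  python3 drive.py '[[-14,0,0,0],[-14,0,-30,0],[-14,0,-60,0],[-14,0,-60,0],[-14,0,-60,0]]'; python3 go.py b,0.5,144
```

```text
clock: 27.25
ee_pos: [597.1, 23.9, 85.8]
tool_rot: [0.159, 0.987, 0.002, 0.009]
ft_force: [17.2, -10.0, -10.4]
finger_gap: -0.1
grip_force: 9.6
t 27.25 ee [597.1  23.9  85.8] q6 -2.209 q [ 0.31  0.47 -0.26  0.01 -0.82 -2.21]
d,1.75,84 [ 0.6 -0.2  1.8] [-0.045  3.096] [596.5  23.9  84. ]
clock: 27.75
ee_pos: [602.4, 20.3, 145.1]
tool_rot: [0.16, 0.987, 0.001, 0.002]
ft_force: [-0.4, 0.1, -0.5]
finger_gap: -0.0
grip_force: 0.0
t 27.75 ee [602.4  20.3 145.1] q6 -2.195 q [ 0.3   0.42 -0.17 -0.   -0.98 -2.19]
b,0.5,144 [158.   99.3   0.9] [ 1.844 -1.298] [484.  164.5 144. ]
```

Lever d is at the stop: 17 N with no motion. Now b.

```bash
python3 drive.py '[[20,12,0,-0.15],[40,25,0,-0.3],[60,38,0,-0.45],[80,50,0,-0.6],[100,63,0,-0.75],[120,76,0,-0.9],[140,88,0,-1.05],[158,99,0,-1.2]]'; python3 drive.py '[[0,0,0,-0.1],[0,0,0,-0.1],[0,0,30,-0.1],[0,0,60,-0.1],[0,0,60,-0.1],[0,0,60,-0.1],[0,0,60,-0.1]]'; python3 go.py b,0.5,84
```

```text
clock: 28.55
ee_pos: [481.9, 164.4, 142.6]
tool_rot: [-0.428, 0.904, -0.0, -0.001]
ft_force: [0.9, 0.8, 0.2]
finger_gap: -0.0
grip_force: 0.0
clock: 29.25
ee_pos: [484.3, 164.3, 84.6]
tool_rot: [-0.469, 0.883, -0.0, 0.001]
ft_force: [-0.2, 0.2, 0.8]
finger_gap: 0.1
grip_force: 0.0
t 29.25 ee [484.3 164.3  84.6] q6 -1.239 q [ 0.65  0.36 -0.46  0.   -0.75 -1.24]
b,0.5,84 [0.  0.4 0.6] [-3.14e+00  2.00e-03] [484.  164.5  84. ]
```

```bash
python3 drive.py '[[-5.5,2,0,0.13],[-11,3.5,0,0.26],[-16.5,4,0,0.39],[-22,3.5,0,0.52],[-27.5,2.5,0,0.65],[-33,1,0,0.78],[-38,-1.5,0,0.91],[-43,-4.5,0,1.04]]'; python3 drive.py '[[-4,1.5,0,0.1],[-8.5,2.5,0,0.2],[-11,2.5,0,0.22],[-14,2.5,0,0.24],[-14,2.5,0,0.24],[-14,2.5,0,0.24]]'; python3 go.py b,1.75,84;python3 drive.py '[[-3,0,0,0.02],[-3,0,0,0.02],[-3,0,0,0.02]]'; python3 go.py b,1.75,84
```

```text
clock: 30.05
ee_pos: [509.5, 197.1, 84.6]
tool_rot: [0.034, 0.999, 0.0, -0.001]
ft_force: [-6.8, 0.9, 2.7]
finger_gap: -0.1
grip_force: 3.2
clock: 30.65
ee_pos: [522.9, 199.6, 84.7]
tool_rot: [0.151, 0.989, 0.0, -0.002]
ft_force: [-8.5, 5.6, 4.5]
finger_gap: -0.1
grip_force: 5.4
t 30.65 ee [522.9 199.6  84.7] q6 -2.524 q [ 0.65  0.43 -0.34 -0.   -0.81 -2.52]
b,1.75,84 [ 1.6 -0.9  0.7] [ 3.113 -0.029] [521.1 199.3  84. ]
clock: 30.95
ee_pos: [523.3, 199.7, 84.6]
tool_rot: [0.161, 0.987, 0.0, -0.004]
ft_force: [-19.0, 11.6, 7.7]
finger_gap: -0.4
grip_force: 10.6
t 30.95 ee [523.3 199.7  84.6] q6 -2.539 q [ 0.65  0.43 -0.33 -0.01 -0.81 -2.54]
b,1.75,84 [ 1.9 -1.1  0.6] [ 3.093 -0.049] [521.1 199.3  84. ]
```

Lever b is at its stop. I'll retreat clear and take a final look.

```bash
python3 drive.py '[[14,0,0,0],[14,0,-30,0],[14,0,-75,0],[14,0,-115,0],[30,45,-125,0],[45,90,-125,0],[60,140,-125,0],[60,140,-125,0]]'; python3 drive.py '[[0,0,0,0],[0,0,0,0],[0,0,0,0]]'; python3 - <<'E'
from h import *
c=cam("top"); im=c[0][160:310,190:350,::-1]; A=cv2.resize(im,(400,375),interpolation=cv2.INTER_CUBIC)
s=cam("scene")[0][150:350,260:500,::-1]
cv2.imwrite("pics/m4.png",np.hstack([A,cv2.resize(s,(400,375),interpolation=cv2.INTER_CUBIC)]))
E
```

```text
clock: 31.75
ee_pos: [515.8, 354.6, 209.5]
tool_rot: [0.159, 0.987, 0.002, 0.001]
ft_force: [-1.0, -1.0, -0.1]
finger_gap: -0.2
grip_force: 0.0
clock: 32.05
ee_pos: [515.6, 348.4, 209.0]
tool_rot: [0.161, 0.987, 0.0, 0.0]
ft_force: [-0.7, -0.4, -0.2]
finger_gap: 0.0
grip_force: 0.0
```

View pics/m4.png

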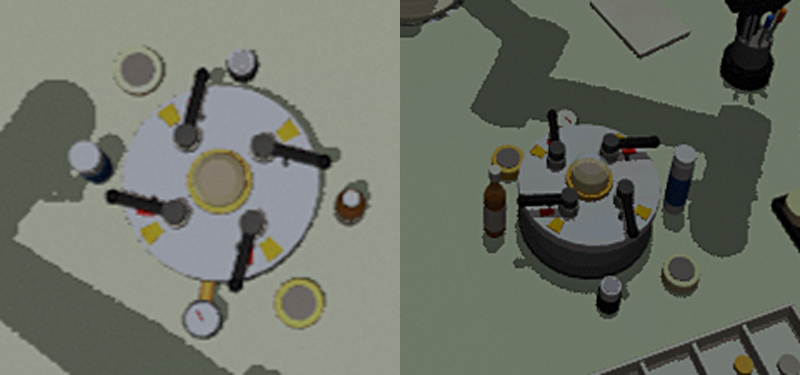

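All four levers cover their red marks, every bystander stands where it did, and the arm is clear.

```bash
python3 -c "
from cell import arm
print(arm.hand_in())"
```

```text
the job is handed in; nothing more can be done
None
```

I handed the job in at about 32 s: all four levers went to yellow (a and c, then b and d), then home against their stops in the same order, and the last pictures show every bystander unmoved; the hand-in returned no verdict.

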